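Load the epoxy caddy and hold it up level

TASK

Clear the epoxy off the panel before sanding: stand the amber jar upright in the empty socket of the carry caddy and let go of it, then take the caddy by its orange grip and lift it at least 10 cm clear of the panel, with both the jar and the white bottle standing in it. Set the jar in without dropping it, keep the caddy and what it carries upright throughout, and leave the other things on the panel where they are. Finish while still holding the caddy up, level and still: do not put it down.

Things in the scene. Friction and masses are not known exactly. Their poses are not given: they have to be found in the camera images.
- amber_jar_mid (a point): Loose round amber jar with a black lid, standing upright on the panel to the left of the long timber beam (88 mm high, 52 mm wide, fixed) that lies across it; 56 mm across, 85 mm tall (black lid from about 70 mm up), about 0.25 kg. The point is on its axis, half-way up, 42.5 mm above its foot; z is up along the axis.
- caddy_grip (a point): Centre of the orange hand grip of the carry caddy: a flat bar 20 mm thick (along x of this frame), 50 mm long (y), 34 mm high (z), centre 130 mm above the caddy's underside, on a plywood upright 14 mm thick, 36 mm long. z is up. The sockets stand 95 mm either side along y, so the loaded caddy balances about at the grip; pinched across its thickness a firm grip (about 60 N) holds it level.
- empty_socket (a point): Centre of the floor of the empty round black socket of the caddy, 95 mm from the grip along -y of the caddy, 14 mm above the caddy's underside. Bore 66 mm, wall 4 mm, rim 18 mm above this floor (32 mm above the underside). Axes as caddy_grip.
- full_socket (a point): Centre of the floor of the other socket, 95 mm from the grip along +y of the caddy, same size, holding the white bottle.
- caddy: Plywood carry caddy, loose, about 0.35 kg empty, standing on the panel to the right of the long timber beam. Base 84 mm (x) by 270 mm (y). Origin at the centre of its underside (height 0 while it stands on the panel), x across, y along its length, z up.
- sanding_block_1_mid (a point): Bystander: grey sanding block, 60x103x34 mm, at the back; point half-way up.
- spring_clamp_mid (a point): Bystander: grey and black spring clamp, 84x137x26 mm, lying at the right; point at its middle, 13 mm up.
- white_bottle_mid (a point): Loose white epoxy bottle with black nozzle, 58 mm across, 160 mm tall, about 0.25 kg, standing in the full socket of the caddy. The point is on its axis, half-way up, 80 mm above its foot; z is up.

How it is judged (in metres and radians):
On the way, in this order (a step that is already met when the one before it is completed fails the run):
1. the amber jar stands upright in the empty socket, let go, while the caddy stands on the panel (z of amber_jar_mid in the frame of empty_socket between 0.0325 and 0.0505 m and horizontal distance between amber_jar_mid and empty_socket below 0.015 m and angle between amber_jar_mid's own z axis and vertical below 0.15 rad and contact force between amber_jar and the fingers below 0.1 N and height (world z) of caddy below 0.01 m), for 0.2 s.
2. the caddy is lifted clear of the panel by its grip (height (world z) of caddy above 0.05 m and contact force between caddy and the fingers above 3 N), for 0.2 s.
At the end, for the whole second after the job is handed in: The robot holds the caddy in its fingers with the underside at least 95 mm above the panel, level within 0.12 rad (7 degrees) and still (under 0.03 m/s and 0.15 rad/s), the amber jar standing in the once empty socket and the white bottle in the other, both within 0.3 rad of upright (height (world z) of caddy above 0.095 m and angle between caddy's own z axis and vertical below 0.12 rad and linear speed of caddy below 0.03 m/s and angular speed of caddy below 0.15 rad/s and contact force between caddy and the fingers above 3 N and distance between amber_jar_mid and empty_socket below 0.0545 m and z of amber_jar_mid in the frame of empty_socket above 0.0325 m and angle between each of amber_jar_mid, white_bottle_mid's own z axis and vertical below 0.3 rad and distance between white_bottle_mid and full_socket below 0.092 m and z of white_bottle_mid in the frame of full_socket above 0.07 m); the arm keeps its last pose, push and grip.
It fails at once if the caddy tipped by more than about 20 degrees (angle between caddy's own z axis and vertical above 0.35 rad).
It fails at once if the amber jar tipped over (more than 40 degrees) (angle between amber_jar_mid's own z axis and vertical above 0.7 rad).
It fails at once if the white bottle tipped over (more than 40 degrees) (angle between white_bottle_mid's own z axis and vertical above 0.7 rad).
It fails at once if the amber jar dropped from more than 4 cm above the panel (contact force between amber_jar and anything else below 0.01 N and height (world z) of amber_jar_mid above 0.0825 m and height (world z) of caddy below 0.02 m).
It fails at once if the sanding block or spring clamp moved by more than 2 cm (distance of any of sanding_block_1_mid, spring_clamp_mid from where it was at the start of the episode above 0.02 m).
It also fails if it takes over 56 s, if anything falls off the work surface, if the arm or the gripper's body presses on something with over 40 N, if the wrist force passes 120 N, or if a joint passes its speed limit or range.

ROBOT

A 6-joint arm with a two-finger parallel gripper is mounted at the origin on the work surface; the furniture and walls round the work are solid. World frame = base frame: x ahead of the robot, y to its left, z up, the work surface at z = 0. Lengths are in mm, angles in rad, forces in N, time in s.
With the tool pointing down it reaches from about 350 to 775 mm from the base axis. Payload 7.3 kg.
Tool frame: the origin (TCP) lies on the centre line of the jaws, within the pads' length; the fingertips stand 11 mm ahead of it and the grasp point (between the pads) lies 8 mm behind it; z points along the fingers, y is the line along which they close (so a half turn about z gives the same grasp; the last joint's range is limited). The gripper opens to 92 mm and grips with 3 to 60 N. Pads are 19 mm wide; open, the fingers measure 130 mm over their backs; the gripper's body (75 mm by 190 mm) begins 47 mm behind the grasp point.
Start: joints at [1.073, 0.342, 1.524, -0, 1.275, -0.146], TCP at [180.895, 492.87, 237.741] pointing down, gripper open.
Joint ranges: [-2.53, 2.53], [-0.77, 2.02], [0.04, 2.7], [-1, 4.14], [0.28, 2.66], [-3.11, 3.11]. Speed limits (rad/s): [2.57, 2.57, 3.14, 3.14, 3.14, 3.14].

INTERFACE

Orientations are given as [roll, pitch, yaw] about the fixed x, y, z axes, in that order (R = Rz(yaw) Ry(pitch) Rx(roll)).
In Python, from plant import bot gives the robot as it stands.
- The arm moves only by the tool step_arm, never from a script. Its argument "deltas" is a list of rows, each a list of 5 numbers: the opening, from 0 (shut) to 1 (fully open), then the shift along the tool's x, y, z each as a share of 0.5 m, from -1 to 1, then the turn about the tool's z as a share of pi/2 rad, from -1 to 1. In form: [[claw, x, y, z, turn], ...]. A call has 1 to 8 rows; each row shifts and turns the commanded pose from where the row before left it, along the tool's axes as they then stand; what a row does not reach is not made up. A row lasts 1/10 s, in which the tool goes at most 50 mm and 8.59 degrees, less where a joint would pass 70% of its speed; a pose out of reach is approached as far as the arm can. A call with a number of a shift or a turn outside -1 to 1 is refused whole. A call with a gripper value outside its range is refused whole. The fingers move at their own pace and stop on an object; the grip force is fixed at half the most. Time passes only in rows, so rows that do not move let the fingers close. It gives the time, the measured TCP pose, the force, the opening and the grip force at its end, in the units of the state.
- bot.get_obs(): the state, without advancing time (a new reading comes with each control period).
- bot.capture(name): name is "scene" or "top" or "wrist"; returns (picture, depth): 420x560x3 uint8, red, green, blue; 420x560 float32, mm along the optical axis (not along the pixel's ray), 0 where there is no reading.
- bot.camera_params(name): a dict with "fov_y" (degrees; the focal length in pixels is half the picture's height over the tangent of half this angle, whatever the lens; pixels are square), "cx", "cy" (the principal point, pixels), "rvec" (rotation vector, rad) and "tvec" (3), from world to camera coordinates, as OpenCV has them. Camera axes: x right, y down, z forward; pixel columns grow to the right and rows downward; lengths in mm; the calibration is good to about 2 mm. A picture is of the moment at which its call begins: read the wrist's pose just before it. camera_params takes no time and is no camera call; for the wrist camera it gives the pose at the moment of the call.
- bot.close_job(): hands the job in; it is judged then, once.
The state is a dict: "time": time; "joint_positions": joint angles; "dq": joint speeds; "tau": joint torques, N m; "tool_pos": TCP position; "tcp_rot": TCP orientation; "contact_force": force on the tool from outside, world axes, zero at the start; "moment": the same for the moment, N m; "grip_width": finger opening in mm; "finger_force": force on a finger pad.
Only numpy, scipy, OpenCV 4.12 (cv2) and the standard library are available. Lean on these libraries where they do the work, as an engineer would, in place of code of your own. Each camera call takes 0.05 s, during which the arm holds its last target. There are 200 camera calls.

## Working session

There is one attempt and no reset: what is moved stays moved. The work goes in short steps, Python scripts to look and compute and a tool call to move; the robot and the scene stay as the last step left them, time stands still between calls to the robot, and variables do not carry over. Pictures are saved under pics/ and viewed, at most 10 in all, crops included, and the job is handed in when it is done.

Besides the shell and the picture viewer there is one more tool, called after "Request:" as name(argument=value, ...), one argument or row to a line, values as JSON. step_arm: Moves the arm, as the interface text tells. Shift numbers are shares of 0.5 m and turn numbers shares of pi/2 rad, none past 1 either way. Its arguments: {"type":"object","properties":{"deltas":{"type":"array","items":{"type":"array","items":{"type":"number","minimum":-1,"maximum":1}}}},"required":["deltas"]}

```bash
mkdir -p pics; cat > h.py <<'E'
import numpy as np, cv2
from plant import bot
def cam(n):
    p=bot.camera_params(n); im,d=bot.capture(n)
    return im,d,p
def pts(d,p):
    f=d.shape[0]/2/np.tan(np.radians(p['fov_y'])/2)
    v,u=np.indices(d.shape)
    P=np.dstack([(u-p['cx'])/f*d,(v-p['cy'])/f*d,d])
    R=cv2.Rodrigues(np.array(p['rvec'],float))[0]
    W=(P-np.array(p['tvec'],float).ravel())@R
    W[d<=0]=np.nan
    return W
E
python3 - <<'E'
from h import *
o=bot.get_obs(); print({k:np.round(v,3) for k,v in o.items()})
S=[]
for n in('top','scene'):
    im,d,p=cam(n); np.savez('/tmp/'+n,im=im,W=pts(d,p)); S.append(im); print(n,p,(d>0).mean())
cv2.imwrite('pics/top.png',S[0][...,::-1]);cv2.imwrite('pics/scene.png',S[1][...,::-1])
E
```

```text
{'time': np.float64(0.0), 'joint_positions': array([ 1.073,  0.343,  1.525,  0.   ,  1.275, -0.146]), 'dq': array([-0.   , -0.001,  0.001, -0.001, -0.   ,  0.001]), 'tau': array([  0.   , -43.125, -24.422,   0.072,   0.056,  -0.   ]), 'tool_pos': array([180.692, 492.526, 237.049]), 'tcp_rot': array([-3.14, -0.  ,  2.79]), 'contact_force': array([-0.27 , -0.08 , -0.439]), 'moment': array([-0.013, -0.035,  0.022]), 'finger_force': np.float64(0.0), 'grip_width': np.float64(91.93)}
top {'fov_y': 42.31107974977572, 'cx': 275.1834354878725, 'cy': 207.7155569371939, 'rvec': array([ 2.15698952, -2.11604572,  0.21758287]), 'tvec': array([-226.08379586,  554.64550346, 1592.69780682])} 0.9960374149659864
scene {'fov_y': 57.615017496032614, 'cx': 273.68383378372124, 'cy': 212.31434978316403, 'rvec': array([ 2.25626707, -0.60418944,  0.27002535]), 'tvec': array([-582.01348467,  138.04140966,  977.97112337])} 0.9960969387755102
```

View pics/top.png

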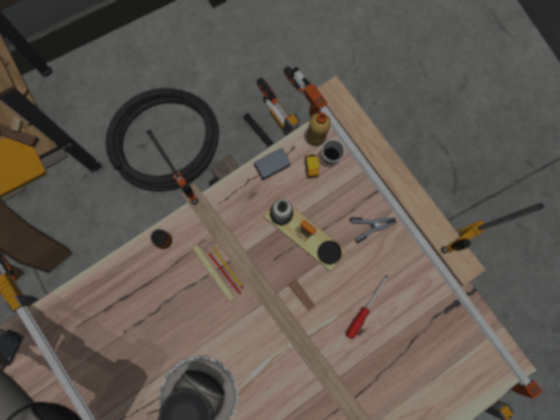

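View pics/scene.png

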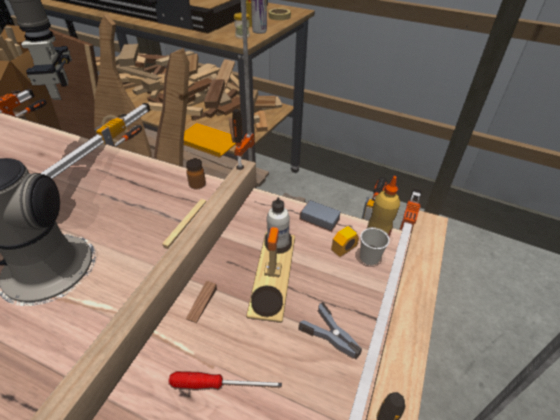

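The top view shows the jar at (161,239), bottle (282,211), orange grip (308,229), empty socket (329,252), clamp (373,228) and sanding block (271,163). The scene view agrees: jar (196,174), grip (273,238), empty socket (267,300).

```bash
python3 - <<'E'
from h import *
def show(t,m,W,z0,z1):
    k=m&(W[...,2]>z0)&(W[...,2]<z1); P=W[k]
    if len(P)<4: print(t,len(P));return
    c,s,a=cv2.minAreaRect(P[:,:2].astype(np.float32))
    print(t,len(P),'mean',P.mean(0).round(1),'rect',np.round(c,1),np.round(s,1),round(a,1),'z',np.percentile(P[:,2],[2,50,98]).round(1))
def box(u,v,r):
    m=np.zeros((420,560),bool); m[v-r:v+r+1,u-r:u+r+1]=1; return m
for n,B in (('top',dict(jar=(161,239,16),grip=(308,229,12),sock=(329,252,18),bot=(282,211,18),cad=(305,232,45),clamp=(373,228,26),block=(271,163,20))),
            ('scene',dict(jar=(196,174,20),grip=(273,238,16),sock=(267,300,22),cad=(272,270,55)))):
    D=np.load(f'/tmp/{n}.npz'); im,W=D['im'],D['W']
    h=cv2.cvtColor(im,cv2.COLOR_RGB2HSV); H,S,V=[h[...,i].astype(int) for i in range(3)]
    b={k:box(*x) for k,x in B.items()}
    print(n,'panel z',np.nanmedian(W[...,2][330:350,130:150]) if n=='top' else np.nanmedian(W[320:340,130:150,2]))
    show('jar',b['jar'],W,15,120); show('jartop',b['jar'],W,76,120)
    show('grip',b['grip']&(S>150)&(H<15),W,100,170); show('griptop',b['grip']&(S>150)&(H<15),W,138,170)
    show('sock',b['sock']&(V<60),W,5,60); show('sockrim',b['sock']&(V<60),W,26,60)
    show('base',b['cad'],W,8,23)
    if n=='top':
        show('bot',b['bot'],W,60,200);show('bottop',b['bot'],W,150,200)
        show('clamp',b['clamp'],W,8,60);show('block',b['block'],W,20,60)
        beam=np.zeros((420,560),bool); beam[190:300,190:280]=1; show('beam',beam,W,78,100)
E
```

```text
top panel z 0.0894545464538963
jar 333 mean [456.3 120.   73.8] rect [457.8 122.4] [50.9 51.4] 4.0 z [24.3 82.6 91.6]
jartop 230 mean [459.3 124.3  85. ] rect [459.  124.3] [47.7 47.4] 2.4 z [78.3 84.8 92. ]
grip 78 mean [ 487.  -307.8  141.9] rect [ 488.6 -308. ] [45.2 17.7] 52.6 z [118.1 143.2 152. ]
griptop 63 mean [ 487.8 -309.   145.4] rect [ 488.6 -308. ] [45.2 17.7] 52.6 z [139.2 144.7 152.1]
sock 400 mean [ 430.9 -383.9   16.7] rect [ 429.4 -382.3] [66.1 69.6] 25.3 z [ 7.3 15.2 35.1]
sockrim 49 mean [ 419.9 -371.9   31.3] rect [ 429.4 -382.6] [67.7 66.7] 73.3 z [26.4 30.5 39.2]
base 1477 mean [ 474.7 -325.3   13.3] rect [ 494. -311.] [279.2 282.6] 2.0 z [ 8.2 12.9 21.2]
bot 345 mean [ 540.6 -233.4  127.7] rect [ 529.1 -241.7] [93.9 57.4] 23.6 z [ 65.6 126.6 167. ]
bottop 87 mean [ 546.9 -233.9  159.1] rect [ 547.8 -234. ] [29.5 26. ] 1.3 z [151.3 158.7 171.8]
clamp 607 mean [ 522.7 -529.3   21.6] rect [ 509.7 -521.7] [164.8 164. ] 0.3 z [ 8.3 22.7 32.7]
block 629 mean [ 705.3 -204.1   33.6] rect [ 707.2 -204.3] [ 61.9 103.7] 30.8 z [23.1 33.7 41.8]
beam 2283 mean [431.1 -92.5  88.7] rect [ 475.  -142.6] [406.6 187.3] 37.9 z [81.5 88.8 95.8]
scene panel z 56.45370933182359
jar 451 mean [456.  106.5  58.8] rect [458.1  49.4] [201.8  53.2] 89.4 z [16.6 59.  86.3]
jartop 160 mean [459.4 105.9  82.6] rect [465.8  50. ] [ 48.5 201. ] 4.5 z [77.6 82.5 87.6]
grip 145 mean [ 484.3 -317.6  137.6] rect [ 503.1 -294.7] [91.9 19.5] 48.9 z [118.4 141.7 146.6]
griptop 94 mean [ 487.1 -313.4  143. ] rect [ 489.3 -310.5] [49.8 19.3] 48.9 z [138.1 143.2 146.6]
sock 404 mean [ 429.9 -380.8   18.9] rect [ 430.2 -384.6] [71.9 64.7] 66.3 z [10.1 16.9 31.9]
sockrim 93 mean [ 424.9 -395.4   29.1] rect [ 430.2 -385. ] [71.2 64.6] 67.5 z [26.2 28.8 32.7]
base 2245 mean [ 481.7 -336.8   12.8] rect [ 497. -277.] [359.  298.6] 54.0 z [ 8.3 11.5 22.4]
```

Jar is at about (459,124). The caddy grip is at (489,-309), the empty socket at (430,-383) and the bottle at (547,-234). A tool yaw of 0.907 makes the jaws close across the caddy's x axis, and it suits the jar as well, so I turn to that first.

Request:
step_arm(
  deltas=[
    [1, 0, 0, 0, 0.0925],
    [1, 0, 0, 0, 0.0925],
    [1, 0, 0, 0, 0.0925],
    [1, 0, 0, 0, 0.0925],
    [1, 0, 0, 0, 0.0925],
    [1, 0, 0, 0, 0.0925],
    [1, 0, 0, 0, 0.0925],
    [1, 0, 0, 0, 0.0925],
  ],
)

```text
time: 0.9
tool_pos: [180.8, 492.6, 237.3]
tcp_rot: [-3.141, 0.001, 1.621]
contact_force: [-0.8, -0.3, -0.5]
grip_width: 91.5
finger_force: 0.0
```

Request:
step_arm(
  deltas=[
    [1, 0, 0, 0, 0.0925],
    [1, 0, 0, 0, 0.0925],
    [1, 0, 0, 0, 0.0925],
    [1, 0, 0, 0, 0.0925],
    [1, 0, 0, 0, 0.0885],
    [1, 0, 0, 0, 0],
  ],
)

```text
time: 1.5
tool_pos: [180.8, 492.7, 237.4]
tcp_rot: [3.141, 0.001, 0.906]
contact_force: [-0.9, -1.3, -0.8]
grip_width: 92.0
finger_force: 0.0
```

Request:
step_arm(
  deltas=[
    [1, -0.02, 0.08, 0, 0],
    [1, -0.02, 0.08, 0, 0],
    [1, -0.02, 0.08, 0, 0],
    [1, -0.02, 0.08, 0, 0],
    [1, -0.02, 0.08, 0, 0],
    [1, -0.02, 0.08, 0, 0],
    [1, -0.02, 0.08, 0, 0],
    [1, -0.02, 0.08, 0, 0],
  ],
)

```text
time: 2.3
tool_pos: [384.4, 231.3, 237.7]
tcp_rot: [-3.141, -0.0, 0.912]
contact_force: [1.2, 0.5, -0.3]
grip_width: 91.9
finger_force: 0.0
```

Request:
step_arm(
  deltas=[
    [1, -0.02, 0.07, 0, 0],
    [1, -0.02, 0.07, 0, 0],
    [1, -0.02, 0.06, 0, 0],
    [1, -0.017, 0.052, 0, 0],
    [1, 0, 0, 0, 0],
    [1, 0, 0, 0, 0],
    [1, 0, 0, 0, 0],
  ],
)

```text
time: 3.0
tool_pos: [458.7, 125.4, 237.6]
tcp_rot: [-3.141, 0.0, 0.909]
contact_force: [0.0, -0.3, 1.4]
grip_width: 91.7
finger_force: 0.0
```

```bash
python3 - <<'E'
from h import *
o=bot.get_obs(); print(o['time'],o['tool_pos'],o['tcp_rot'],o['joint_positions'].round(2))
im,d,p=cam('wrist'); W=pts(d,p); np.savez('/tmp/w1',im=im,W=W); cv2.imwrite('pics/w1.png',im[...,::-1])
k=(W[...,2]>72)&(W[...,2]<95)&(np.hypot(W[...,0]-459,W[...,1]-124)<45)
print(k.sum()); 
if k.sum()>5: print(cv2.minEnclosingCircle(W[k][:,:2].astype(np.float32)),np.median(W[k],0),cv2.minAreaRect(W[k][:,:2].astype(np.float32)))
E
```

```text
3.0 [458.65474912 125.41433274 237.59150967] [-3.14092251e+00  1.64120198e-04  9.09382953e-01] [0.11 0.25 1.65 0.   1.24 0.77]
2500
((458.2480773925781, 127.46857452392578), 25.041419982910156) [459.12376937 128.71730223  85.69629331] ((458.30657958984375, 127.78970336914062), (49.13610076904297, 48.34687042236328), 52.459205627441406)
```

View pics/w1.png

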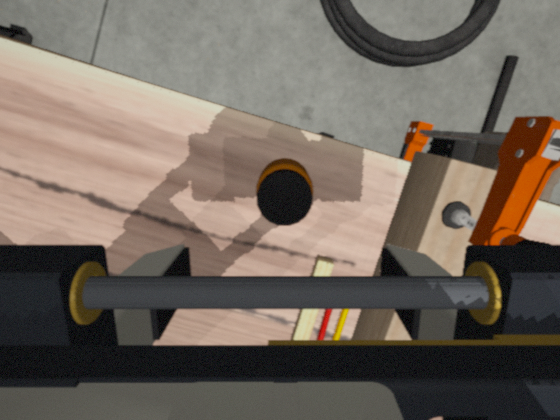

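The wrist view shows the jar at (285,195), centred between the fingers, and its depth agrees within 3 mm. I'll descend and grasp.

Request:
step_arm(
  deltas=[
    [1, 0.002, 0, 0.07, 0],
    [1, 0, 0, 0.07, 0],
    [1, 0, 0, 0.07, 0],
    [1, 0, 0, 0.06, 0],
    [1, 0, 0, 0.05, 0],
    [1, 0, 0, 0.04, 0],
    [1, 0, 0, 0.03, 0],
    [1, 0, 0, 0, 0],
  ],
)

```text
time: 3.85
tool_pos: [458.2, 126.3, 41.2]
tcp_rot: [-3.139, 0.003, 0.909]
contact_force: [-0.4, 0.4, -0.8]
grip_width: 91.8
finger_force: 0.0
```

Request:
step_arm(
  deltas=[
    [0.3, 0, 0, 0, 0],
    [0.3, 0, 0, 0, 0],
    [0.3, 0, 0, 0, 0],
    [0.3, 0, 0, 0, 0],
    [0.3, 0, 0, 0, 0],
    [0.3, 0, 0, 0, 0],
    [0.3, 0, 0, 0, 0],
    [0.3, 0, 0, 0, 0],
  ],
)

```text
time: 4.65
tool_pos: [459.9, 125.7, 43.1]
tcp_rot: [3.142, -0.0, 0.907]
contact_force: [-1.7, 0.3, 6.5]
grip_width: 55.1
finger_force: 30.0
```

Request:
step_arm(
  deltas=[
    [0.3, 0, 0, -0.02, 0],
    [0.3, 0, 0, -0.04, 0],
    [0.3, 0, 0, -0.06, 0],
    [0.3, 0, 0, -0.07, 0],
    [0.3, 0, 0, -0.07, 0],
    [0.3, 0, 0, -0.06, 0],
    [0.3, 0, 0, -0.05, 0],
    [0.3, 0, 0, 0, 0],
  ],
)

```text
time: 5.45
tool_pos: [461.5, 125.7, 231.3]
tcp_rot: [3.136, -0.005, 0.907]
contact_force: [0.3, 0.0, -3.2]
grip_width: 55.3
finger_force: 30.0
```

```bash
python3 - <<'E'
from h import *
o=bot.get_obs(); print(o['tool_pos'],o['tcp_rot'],o['grip_width'])
y=0.907; t=np.array([430-o['tool_pos'][0],-383.3-o['tool_pos'][1]])
print((t@[np.cos(y),np.sin(y)])/500,(t@[np.sin(y),-np.cos(y)])/500)
im,d,p=cam('scene'); W=pts(d,p)
h=cv2.cvtColor(im,cv2.COLOR_RGB2HSV)
k=(W[...,2]>120)&(np.hypot(W[...,0]-459,W[...,1]-125)<60)
P=W[k]; print(np.percentile(P[:,2],[0,1,5,50]))
c=im[60:240,120:320]; cv2.imwrite('pics/s2.png',cv2.resize(c,None,fx=3,fy=3)[...,::-1])
E
```

```text
[461.46946826 125.71279295 231.27923476] [ 3.13636844 -0.00498064  0.90718742] 55.31056452291234
-0.8406343688398283 0.5776428491688393
[186.22038675 194.28940352 219.67302863 359.033588  ]
```

View pics/s2.png

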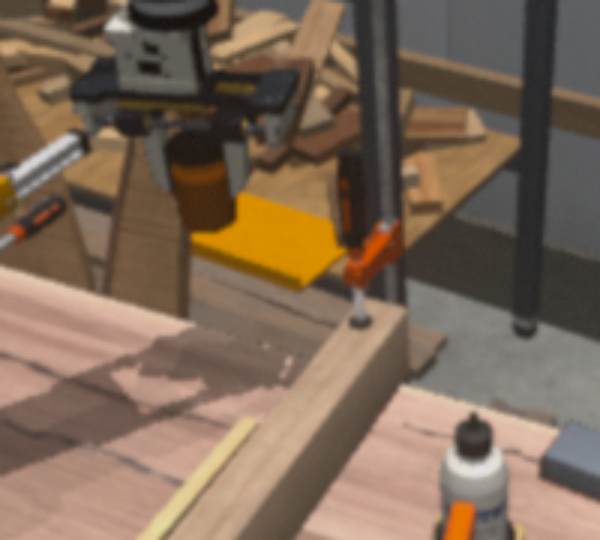

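The jar is held upright at crop (203,180). The clamp on the beam end, at crop (370,260), is the one tall obstacle, so I swing away from it first.

Request:
step_arm(
  deltas=[
    [0.3, -0.02, 0, 0, 0],
    [0.3, -0.04, 0, 0, 0],
    [0.3, -0.06, 0, 0, 0],
    [0.3, -0.06, 0.01, 0, 0],
    [0.3, -0.05, 0.03, 0, 0],
    [0.3, -0.045, 0.044, 0, 0],
    [0.3, -0.045, 0.044, 0, 0],
    [0.3, -0.045, 0.044, 0, 0],
  ],
)

```text
time: 6.3
tool_pos: [413.6, -72.3, 226.2]
tcp_rot: [-3.138, 0.001, 0.907]
contact_force: [0.3, 0.1, -2.8]
grip_width: 55.2
finger_force: 30.0
```

Request:
step_arm(
  deltas=[
    [0.3, -0.045, 0.044, 0, 0],
    [0.3, -0.045, 0.044, 0, 0],
    [0.3, -0.045, 0.044, 0, 0],
    [0.3, -0.045, 0.044, 0, 0],
    [0.3, -0.045, 0.044, 0, 0],
    [0.3, -0.045, 0.044, 0, 0],
    [0.3, -0.045, 0.044, 0, 0],
    [0.3, -0.045, 0.044, 0, 0],
  ],
)

```text
time: 7.1
tool_pos: [441.6, -322.2, 225.6]
tcp_rot: [-3.137, -0.0, 0.907]
contact_force: [0.5, -0.0, -1.9]
grip_width: 55.1
finger_force: 30.0
```

Request:
step_arm(
  deltas=[
    [0.3, -0.04, 0.03, 0, 0],
    [0.3, -0.02, 0.02, 0, 0],
    [0.3, -0.01, 0.01, 0, 0],
    [0.3, 0, 0, 0, 0],
    [0.3, 0, 0, 0, 0],
    [0.3, 0, 0, 0, 0],
  ],
)

```text
time: 7.7
tool_pos: [445.2, -366.3, 227.8]
tcp_rot: [-3.141, -0.0, 0.908]
contact_force: [-1.0, 0.2, -2.1]
grip_width: 55.0
finger_force: 30.0
```

```bash
python3 - <<'E'
from h import *
o=bot.get_obs(); print(o['time'],o['tool_pos'],o['tcp_rot'],o['joint_positions'].round(2))
im,d,p=cam('wrist'); W=pts(d,p); np.savez('/tmp/w2',im=im,W=W); cv2.imwrite('pics/w2.png',im[...,::-1])
im,d,p=cam('scene'); W=pts(d,p); np.savez('/tmp/s3',im=im,W=W)
E
```

```text
7.7 [ 445.18028502 -366.29664548  227.78972554] [-3.14124828e+00 -3.44843323e-04  9.08334801e-01] [-0.82  0.44  1.39  0.    1.3  -0.16]
```

View pics/w2.png

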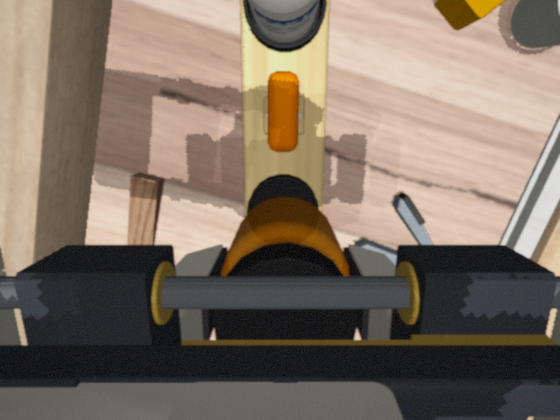

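The wrist view shows the caddy square with the tool: grip at (284,112), base edges at columns 244 to 328, and the far rim of the empty socket at (284,178). Next I refine the numbers from this view.

```bash
python3 - <<'E'
from h import *
D=np.load('/tmp/w2.npz'); im,W=D['im'],D['W']
h=cv2.cvtColor(im,cv2.COLOR_RGB2HSV); H,S,V=[h[...,i].astype(int) for i in range(3)]
y=0.908; ex=np.array([np.cos(y),np.sin(y)]); ey=np.array([np.sin(y),-np.cos(y)])
m=np.zeros((420,560),bool); m[60:160,255:315]=1
k=m&(S>150)&(H<15)&(W[...,2]>138)&(W[...,2]<155)
P=W[k][:,:2].astype(np.float32); r=cv2.minAreaRect(P); print('grip',r,np.median(W[k][:,2]),'edge-mid tool',(P@ex).min(),(P@ex).max(),(P@ey).min(),(P@ey).max())
k=(W[...,2]>7)&(W[...,2]<22); k[:70]=0;k[180:]=0;k[:,:225]=0;k[:,345:]=0
Q=W[k][:,:2]; q=Q@ey; print('base width',np.percentile(q,[1,99]),'mid',np.percentile(q,[1,99]).mean())
for v in (165,80): 
    r=W[v,230:340]; g=(r[:,2]>7)&(r[:,2]<22); e=r[g][:,:2]@ey; print(v,e.min(),e.max(),(e.min()+e.max())/2)
# socket rim far edge
k=(V<60)&(W[...,2]>25)&(W[...,2]<40); k[:150]=0;k[215:]=0;k[:,:240]=0;k[:,330:]=0
if k.sum(): R=W[k][:,:2]; print('rim far',(R@ex).max(),(R@ey).mean(),k.sum())
t=bot.get_obs()['tool_pos'][:2]; print('tcp',t@ex,t@ey)
# jar in scene: bottom outline
D=np.load('/tmp/s3.npz'); im,W=D['im'],D['W']; h=cv2.cvtColor(im,cv2.COLOR_RGB2HSV)
k=(np.hypot(W[...,0]-445,W[...,1]+366)<45)&(W[...,2]>150)&(W[...,2]<300)&(h[...,1]>110)&(h[...,0]<20)
P=W[k]; print('jar n',k.sum(),np.percentile(P[:,2],[1,99]),P.mean(0)); pe=P[:,:2]
print('left/right bounds',(pe@ex).min(),(pe@ex).max(),(pe@ey).min(),(pe@ey).max())
c,rad=cv2.minEnclosingCircle(pe.astype(np.float32)); print(c,rad)
for n,C in (('sock',(430,-383.3)),('gripTop',(489,-309))): print(n,np.dot(C,ex),np.dot(C,ey))
E
```

```text
grip ((485.80352783203125, -311.3286437988281), (39.77235794067383, 19.00190544128418), 51.18864059448242) 144.88334604582377 edge-mid tool 33.585152379092214 73.53502468256369 564.9438232746948 584.2172320980698
base width [532.60719326 614.96203673] mid 573.7846149947569
165 532.3179904672883 614.1420167931343 573.2300036302113
80 532.7443197890449 616.2388595681831 574.491589678614
rim far -0.37913656857409195 574.0623117998996 398
tcp -14.984971530766112 576.560986819943
jar n 670 [186.10156727 255.9953652 ] [ 436.58907663 -385.28242486  223.61489869]
left/right bounds -43.768151316489494 5.071098039764911 550.4712833087559 605.7768625071651
(444.7859802246094, -369.70477294921875) 28.517261505126953
sock -37.55656378939476 574.8116165460934
gripTop 57.316332368821016 575.6012839142968
```

Request:
step_arm(
  deltas=[
    [0.3, -0.022, -0.0022, 0, 0],
    [0.3, -0.0216, -0.0022, 0, 0],
    [0.3, 0, 0, 0.03, 0],
    [0.3, 0, 0, 0.05, 0],
    [0.3, 0, 0, 0.05, 0],
    [0.3, 0, 0, 0.05, 0],
    [0.3, 0, 0, 0.04, 0],
    [0.3, 0, 0, 0.03, 0],
  ],
)

```text
time: 8.6
tool_pos: [428.8, -383.6, 101.2]
tcp_rot: [-3.14, -0.0, 0.906]
contact_force: [-0.5, 0.3, -2.0]
grip_width: 55.2
finger_force: 30.0
```

Request:
step_arm(
  deltas=[
    [0.3, 0, 0, 0.02, 0],
    [0.3, 0, 0, 0.01, 0],
    [0.3, 0, 0, 0, 0],
    [0.3, 0, 0, 0, 0],
    [0.3, 0, 0, 0, 0],
  ],
)

```text
time: 9.1
tool_pos: [430.2, -383.6, 88.6]
tcp_rot: [3.14, 0.0, 0.907]
contact_force: [0.4, 0.7, -1.4]
grip_width: 54.9
finger_force: 30.0
```

```bash
python3 - <<'E'
from h import *
o=bot.get_obs(); print(o['time'],o['tool_pos'],o['tcp_rot'],o['contact_force'])
y=0.908; ex=np.array([np.cos(y),np.sin(y)]); ey=np.array([np.sin(y),-np.cos(y)])
t=o['tool_pos'][:2]; print('tcp',t@ex,t@ey,'want -36.8 574.3')
im,d,p=cam('scene'); W=pts(d,p); c=im[190:340,190:390]; cv2.imwrite('pics/s4.png',cv2.resize(c,None,fx=4,fy=4,interpolation=2)[...,::-1])
E
```

```text
9.1 [ 430.22385327 -383.64905039   88.56208856] [3.14001822e+00 2.19606846e-04 9.07235132e-01] [ 0.44211613  0.69438415 -1.43486991]
tcp -37.69396918565335 575.2028533315024 want -36.8 574.3
```

View pics/s4.png

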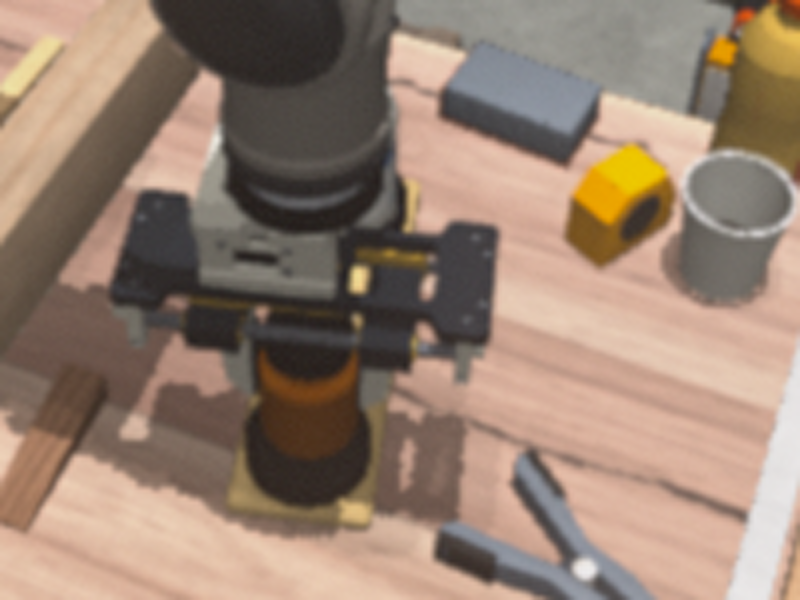

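The jar, centred at crop (308,400), sits over the socket at crop (308,455). I'll lower it slowly.

Request:
step_arm(
  deltas=[
    [0.3, 0, -0.001, 0.01, 0],
    [0.3, 0, 0, 0.01, 0],
    [0.3, 0, 0, 0.01, 0],
    [0.3, 0, 0, 0.01, 0],
    [0.3, 0, 0, 0.008, 0],
    [0.3, 0, 0, 0, 0],
    [0.3, 0, 0, 0, 0],
  ],
)

```text
time: 9.85
tool_pos: [429.5, -382.9, 63.6]
tcp_rot: [-3.141, -0.0, 0.907]
contact_force: [-0.6, 0.6, -1.4]
grip_width: 55.3
finger_force: 30.0
```

Request:
step_arm(
  deltas=[
    [0.3, 0, 0, 0.004, 0],
    [0.3, 0, 0, 0.004, 0],
    [0.3, 0, 0, 0.002, 0],
    [0.3, 0, 0, 0, 0],
    [0.3, 0, 0, 0, 0],
  ],
)

```text
time: 10.35
tool_pos: [429.5, -382.9, 58.7]
tcp_rot: [3.142, -0.0, 0.907]
contact_force: [-0.7, -0.3, -2.2]
grip_width: 55.3
finger_force: 30.0
```

Request:
step_arm(
  deltas=[
    [0.3, 0, 0, 0.002, 0],
    [0.3, 0, 0, 0.002, 0],
    [0.3, 0, 0, 0, 0],
    [0.3, 0, 0, 0, 0],
  ],
)

```text
time: 10.75
tool_pos: [429.6, -383.0, 57.2]
tcp_rot: [3.141, 0.0, 0.907]
contact_force: [-1.1, 0.8, 3.0]
grip_width: 55.4
finger_force: 30.0
```

Touchdown: the vertical force rose about 5 N and the TCP is at 57 mm as predicted. I'll release.

Request:
step_arm(
  deltas=[
    [0.64, 0, 0, 0, 0],
    [0.7, 0, 0, 0, 0],
    [0.8, 0, 0, 0, 0],
    [0.95, 0, 0, 0, 0],
    [1, 0, 0, 0, 0],
    [1, 0, 0, 0, 0],
    [1, 0, 0, 0, 0],
    [1, 0, 0, 0, 0],
  ],
)

```text
time: 11.55
tool_pos: [429.5, -382.9, 56.7]
tcp_rot: [-3.142, -0.0, 0.907]
contact_force: [-0.2, 0.1, -1.2]
grip_width: 92.1
finger_force: 0.0
```

Request:
step_arm(
  deltas=[
    [1, 0, 0, -0.02, 0],
    [1, 0, 0, -0.04, 0],
    [1, 0, 0, -0.06, 0],
    [1, 0, 0, -0.08, 0],
    [1, 0, 0, -0.06, 0],
    [1, 0, 0, -0.04, 0],
    [1, 0, 0, 0, 0],
    [1, 0, 0, 0, 0],
  ],
)

```text
time: 12.35
tool_pos: [429.4, -382.8, 206.9]
tcp_rot: [3.141, 0.0, 0.907]
contact_force: [-0.1, 0.7, -0.1]
grip_width: 92.2
finger_force: 0.0
```

```bash
python3 - <<'E'
from h import *
o=bot.get_obs(); print(o['time'],o['tool_pos'],o['tcp_rot'],o['contact_force'])
y=0.907; ex=np.array([np.cos(y),np.sin(y)]); ey=np.array([np.sin(y),-np.cos(y)])
t=o['tool_pos'][:2]; print('tcp',t@ex,t@ey)
im,d,p=cam('wrist'); W=pts(d,p); cv2.imwrite('pics/w5.png',im[...,::-1])
def f(n,W,k):
    P=W[k][:,:2].astype(np.float32); print(n,k.sum(),'ex',(P@ex).min(),(P@ex).max(),'ey',(P@ey).min(),(P@ey).max(),'z',np.median(W[k][:,2]),'circ',np.round(cv2.minEnclosingCircle(P)[0],1))
def run(im,W):
    h=cv2.cvtColor(im,cv2.COLOR_RGB2HSV)
    f('grip',W,(h[...,1]>150)&(h[...,0]<15)&(W[...,2]>138)&(W[...,2]<155)&(np.hypot(W[...,0]-488,W[...,1]+309)<45))
    f('jartop',W,(W[...,2]>93)&(W[...,2]<106)&(np.hypot(W[...,0]-430,W[...,1]+383)<40))
run(im,W)
im,d,p=cam('scene'); W=pts(d,p); run(im,W); cv2.imwrite('pics/s5.png',im[...,::-1])
E
```

```text
12.35 [ 429.41635783 -382.77742731  206.93235549] [3.14102815e+00 3.92986280e-06 9.07220703e-01] [-0.06033589  0.67015377 -0.14082931]
tcp -36.92971308458365 574.0672116737502
grip 434 ex 33.719631981073434 64.87826777700708 ey 564.6489915642015 583.9091326154035 z 146.12413783791135 circ [ 485.  -316.4]
jartop 3283 ex -60.92314635950441 -11.935708466216655 ey 549.0062171694291 597.9857041809211 z 99.6848376439079 circ [ 429.2 -382.2]
grip 87 ex 32.62917757410129 82.66135148488922 ey 567.6974269790737 586.1206487544878 z 143.82538833146054 circ [ 488.5 -308.9]
jartop 350 ex -62.72398813999466 -13.126065380404164 ey 551.270959997606 600.0856327788861 z 97.16299406359425 circ [ 431.2 -384.2]
```

View pics/w5.png

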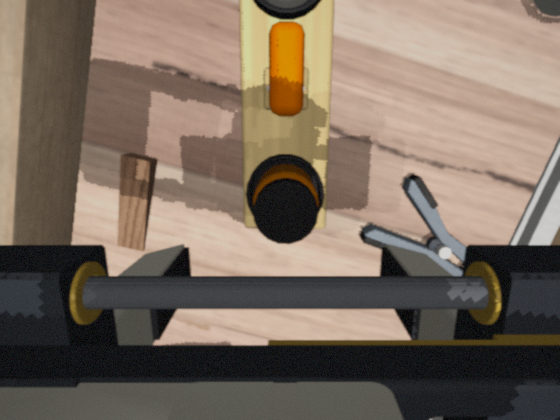

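The jar stands seated at (286,205) with its lid top at about 99 mm. The grip is at (287,70), about 94 mm ahead along tool x. I'll move over it, descend and close.

Request:
step_arm(
  deltas=[
    [1, 0.04, 0.002, 0, 0],
    [1, 0.06, 0, 0, 0],
    [1, 0.06, 0, 0, 0],
    [1, 0.029, 0, 0, 0],
    [1, 0, 0, 0, 0],
    [1, 0, 0, 0, 0],
    [1, 0, 0, 0, 0],
  ],
)

```text
time: 13.15
tool_pos: [487.8, -310.1, 206.4]
tcp_rot: [-3.141, 0.0, 0.906]
contact_force: [-0.3, -0.6, -0.1]
grip_width: 91.8
finger_force: 0.0
```

Request:
step_arm(
  deltas=[
    [1, 0, 0, 0.03, 0],
    [1, 0, 0, 0.04, 0],
    [1, 0, 0, 0.04, 0],
    [1, 0, 0, 0.03, 0],
    [1, 0, 0, 0.02, 0],
    [1, 0, 0, 0.01, 0],
    [1, 0, 0, 0, 0],
    [1, 0, 0, 0, 0],
  ],
)

```text
time: 13.95
tool_pos: [488.7, -309.6, 122.3]
tcp_rot: [3.14, -0.0, 0.907]
contact_force: [0.6, -0.3, -0.0]
grip_width: 92.0
finger_force: 0.0
```

```bash
python3 - <<'E'
from h import *
o=bot.get_obs(); print(o['time'],o['tool_pos'],o['tcp_rot'],o['contact_force'])
y=0.907; ex=np.array([np.cos(y),np.sin(y)]); ey=np.array([np.sin(y),-np.cos(y)])
t=o['tool_pos'][:2]; print('tcp',t@ex,t@ey)
im,d,p=cam('scene'); c=im[190:340,190:390]; cv2.imwrite('pics/s6.png',cv2.resize(c,None,fx=4,fy=4,interpolation=2)[...,::-1])
E
```

```text
13.95 [ 488.70748864 -309.56811347  122.34581367] [ 3.14046032e+00 -1.98381508e-05  9.06866159e-01] [ 0.59582796 -0.33180233 -0.00733704]
tcp 57.26420562578223 575.6633018424606
```

View pics/s6.png

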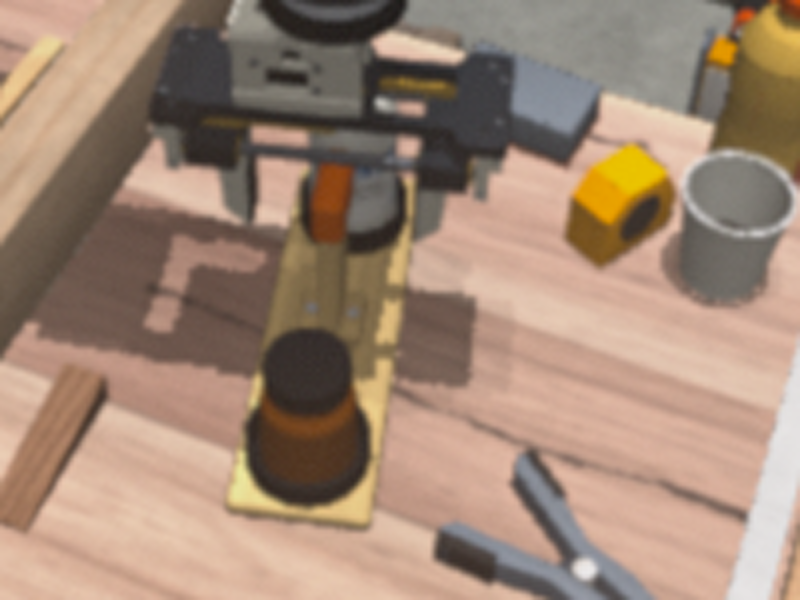

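The fingers stand on either side of the orange grip, at crop (332,200), and the jar is upright in its socket. I'll close, then start lifting gently.

Request:
step_arm(
  deltas=[
    [0.5, 0, 0, 0, 0],
    [0.3, 0, 0, 0, 0],
    [0, 0, 0, 0, 0],
    [0, 0, 0, 0, 0],
    [0, 0, 0, 0, 0],
    [0, 0, 0, 0, 0],
    [0, 0, 0, 0, 0],
    [0, 0, 0, 0, 0],
  ],
)

```text
time: 14.8
tool_pos: [488.5, -309.1, 121.7]
tcp_rot: [-3.142, -0.0, 0.907]
contact_force: [-0.2, -0.2, 0.2]
grip_width: 32.5
finger_force: 0.0
```

Request:
step_arm(
  deltas=[
    [0, 0, 0, -0.004, 0],
    [0, 0, 0, -0.006, 0],
    [0, 0, 0, -0.006, 0],
    [0, 0, 0, -0.006, 0],
    [0, 0, 0, -0.006, 0],
    [0, 0, 0, -0.004, 0],
    [0, 0, 0, 0, 0],
    [0, 0, 0, 0, 0],
  ],
)

```text
time: 15.6
tool_pos: [488.4, -309.0, 137.6]
tcp_rot: [-3.141, -0.0, 0.907]
contact_force: [0.6, -0.5, -7.5]
grip_width: 19.8
finger_force: 30.0
```

```bash
cat > lv.py <<'E'
from h import *
o=bot.get_obs(); print(o['time'],o['tool_pos'],o['tcp_rot'],o['contact_force'],o['moment'],o['finger_force'],o['grip_width'])
y=0.907; ex=np.array([np.cos(y),np.sin(y)]); ey=np.array([np.sin(y),-np.cos(y)])
lift=o['tool_pos'][2]-122
for n in('scene','top'):
    im,d,p=cam(n); W=pts(d,p); h=cv2.cvtColor(im,cv2.COLOR_RGB2HSV)
    X=W[...,:2]-[488.5,-309.5]; a,b=X@ex,X@ey
    k=(np.abs(b)<38)&(np.abs(a)<130)&(W[...,2]>2+lift*.6)&(W[...,2]<24+lift)&(h[...,2]>80)&(h[...,0]>15)&(h[...,0]<35)
    A=np.c_[a[k],b[k],np.ones(k.sum())]; c=np.linalg.lstsq(A,W[k][:,2],rcond=None)[0]
    r=np.abs(A@c-W[k][:,2])<6; c=np.linalg.lstsq(A[r],W[k][r,2],rcond=None)[0]
    print(n,'base plane slope y,x,z',c.round(3),r.sum(),a[k].min(),a[k].max())
    if n=='scene': cv2.imwrite('pics/lv%.1f.png'%o['time'],cv2.resize(im[130:340,170:390],None,fx=2.8,fy=2.8)[...,::-1])
E
python3 lv.py; ls pics
```

```text
15.6 [ 488.44263531 -309.04694161  137.62012443] [-3.14142594e+00 -8.38445336e-05  9.07162885e-01] [ 0.58052867 -0.53607872 -7.4569967 ] [-0.16088756  0.14503189  0.00474527] 29.965091049671173 19.84276483065111
scene base plane slope y,x,z [-2.0000e-03 -1.0000e-03  2.2935e+01] 763 -129.9735859574724 129.54133559904335
top base plane slope y,x,z [-8.0000e-03  3.0000e-03  2.4449e+01] 185 -129.97909009828956 129.58575217187982
lv15.6.png
s2.png
s4.png
s5.png
s6.png
scene.png
top.png
w1.png
w2.png
w5.png
```

The fingers finished closing just as the lift began. The caddy is now off the panel and level, with slopes under 0.01 and the force reading near its full weight. I'll continue lifting.

Request:
step_arm(
  deltas=[
    [0, 0, 0, -0.006, 0],
    [0, 0, 0, -0.01, 0],
    [0, 0, 0, -0.013, 0],
    [0, 0, 0, -0.013, 0],
    [0, 0, 0, -0.013, 0],
    [0, 0, 0, -0.013, 0],
    [0, 0, 0, -0.013, 0],
    [0, 0, 0, -0.013, 0],
  ],
)

```text
time: 16.5
tool_pos: [488.5, -309.1, 185.3]
tcp_rot: [3.142, -0.0, 0.907]
contact_force: [0.5, 0.4, -7.9]
grip_width: 20.1
finger_force: 30.0
```

Request:
step_arm(
  deltas=[
    [0, 0, 0, -0.013, 0],
    [0, 0, 0, -0.013, 0],
    [0, 0, 0, -0.013, 0],
    [0, 0, 0, -0.013, 0],
    [0, 0, 0, -0.013, 0],
    [0, 0, 0, -0.013, 0],
    [0, 0, 0, -0.013, 0],
    [0, 0, 0, -0.012, 0],
  ],
)

```text
time: 17.3
tool_pos: [488.5, -309.1, 236.8]
tcp_rot: [3.141, -0.0, 0.907]
contact_force: [0.4, 0.6, -7.9]
grip_width: 19.6
finger_force: 30.0
```

Request:
step_arm(
  deltas=[
    [0, 0, 0, -0.008, 0],
    [0, 0, 0, -0.004, 0],
    [0, 0, 0, 0, 0],
    [0, 0, 0, 0, 0],
    [0, 0, 0, 0, 0],
    [0, 0, 0, 0, 0],
    [0, 0, 0, 0, 0],
    [0, 0, 0, 0, 0],
  ],
)

```text
time: 18.1
tool_pos: [488.5, -309.1, 242.1]
tcp_rot: [-3.141, -0.0, 0.907]
contact_force: [0.1, 0.9, -7.4]
grip_width: 20.0
finger_force: 30.0
```

```bash
python3 lv.py; mv pics/lv1[6-9]*.png pics/final.png
```

```text
18.1 [ 488.48019369 -309.0962344   242.10091577] [-3.14143400e+00 -7.92293718e-05  9.07141042e-01] [ 0.12400399  0.87075984 -7.44652187] [-0.14013441  0.15788419  0.01534776] 29.96500790119171 20.00758817338627
scene base plane slope y,x,z [-4.00000e-03 -0.00000e+00  1.27474e+02] 792 -129.99170166435545 129.74843113741025
top base plane slope y,x,z [0.00000e+00 2.00000e-03 1.29273e+02] 246 -129.90736841356025 129.82807633686815
```

View pics/final.png

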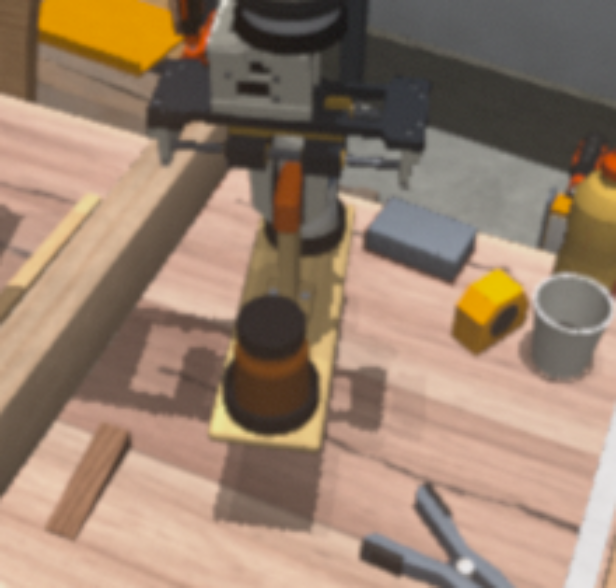

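The caddy hangs level, its base about 115 mm up, with the jar upright at (270,360) and the bottle behind the grip at about (310,210). It is still, and the block and clamp are untouched, so I'm handing in.

```bash
python3 -c "
from plant import bot
print(bot.get_obs()['dq'].round(3)); print(bot.close_job())"
```

```text
[-0.001 -0.002 -0.     0.    -0.     0.001]
the job is handed in; nothing more can be done
None
```

I handed the job in at about 18 s: the arm was holding the caddy level and still about 115 mm above the panel, with the jar and the bottle standing in it and the sanding block and spring clamp undisturbed; the hand-in returned no verdict.

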